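# Lever open the pencil-parts case

## Task

Pick up the opening blade, put its steel end into the slot under the cover of the low, wide metal case and lever the cover up past 45 degrees, so that it stays open by itself. Touch the case with the blade tool only, never with the gripper, then lay the tool back down flat on the table, clear of the case, and let go.

Things in the scene. Friction and masses are not known exactly. Their poses are not given: they have to be found in the camera images.
- blade_tool: Opening blade, lying flat left or right of the robot: wooden bar handle 90 long, 20 wide, 18 high; flat steel blade 60 long, 16 wide, 2 thick out of its far end, mid-plane 9 above the underside; 45 g. Origin: underside, mid-handle; x along the tool to the blade (tip at x = +105; yaw within 0.5 rad), z up. On the other side lies a brush with the same handle but a thick bristle head: not needed.
- case: Low, wide bare-metal case fixed to the table: 100 deep (x), 140 wide (y), walls 4 thick. Side and back walls are 50 high; the front wall (outer face x = -50) is 36 high. Origin: middle of its footprint, on the table; x points from the front (robot side) to the hinged back, yaw within 0.4 rad; z up. The taller, narrower closed tin beside it (80 square, 62 high, no slot) is not the one.
- slot (a point): Centre of the case's slot, above the outer face of its front wall (case x = -50, z = 43): an opening 14 high (36 to 50 above the table) and 132 wide between the low front wall and the shut cover, too low for fingers. Behind it the case is free inside for 90. Axes as the case's.
- flap (a joint): Cover angle: 0 shut (at the start), growing as its front edge rises, up to 1.75 rad. A flat metal plate 140 wide, 4 thick, underside 50 and top 54 above the table when shut, front edge at case x = -62 (12 beyond the front wall). Hinge axis along y at case x = +50, z = 52. It weighs 60 g; its stiff hinge stays at any angle; lifting it near the front takes 1 to 2 N.
There are look-alikes about, which are no part of the job. What is shaped like the blade_tool but orange or purple is not meant.

How it is judged (in metres and radians):
On the way:
1. the blade tool is lifting the cover, which is more than 0.2 rad open (contact force between blade_tool and case above 0.2 N and value of joint flap above 0.2 rad), for 0.05 s.
At the end, for the whole second after the job is handed in: The cover stands still, open by more than 0.78 rad (45 degrees); the blade tool lies flat (within 10 degrees) and at rest on the table, its origin less than 22 mm above it, not touching the case (value of joint flap above 0.78 rad and velocity of joint flap between -0.05 and 0.05 rad/s and height (world z) of blade_tool below 0.022 m and angle between blade_tool's own x axis and vertical between 1.4 and 1.74 rad and linear speed of blade_tool below 0.02 m/s and contact force between blade_tool and case below 0.1 N).
It fails at once if the gripper or arm touches the case or its cover (more than 1 N) (contact force between any of the fingers, the arm and case above 1 N).
It also fails if it takes over 53 s, if anything falls off the work surface, if the arm or the gripper's body presses on something with over 40 N, if the wrist force passes 120 N, or if a joint passes its speed limit or range.

## Robot

A 6-joint arm with a two-finger parallel gripper is mounted at the origin on the work surface. World frame = base frame: x ahead of the robot, y to its left, z up, the work surface at z = 0. Lengths are in mm, angles in rad, forces in N, time in s.
With the tool pointing down it reaches from about 325 to 900 mm from the base axis. Payload 6.1 kg.
Tool frame: the origin (TCP) lies at the very end of the fingers, on their centre line; the grasp point (between the pads) lies 19 mm behind it; z points along the fingers, y is the line along which they close (so a half turn about z gives the same grasp; the last joint's range is limited). The gripper opens to 87 mm and grips with 3 to 60 N. Pads are 19 mm wide; open, the fingers measure 117 mm over their backs; the gripper's body (75 mm by 190 mm) begins 51 mm behind the grasp point.
Start: joints at [1.066, 0.22, 1.526, -0, 1.395, -0.126], TCP at [231.126, 580.686, 222.538] pointing down, gripper open.
Joint ranges: [-2.98, 2.98], [-0.91, 2.08], [0.09, 2.57], [-1.24, 4.39], [0.2, 2.65], [-2.68, 2.68]. Speed limits (rad/s): [2.57, 2.57, 3.01, 3.14, 3.14, 3.14].

## Interface

Orientations are given as a rotation vector (axis times angle).
In Python, from station import bot gives the robot as it stands.
- The arm moves only by the tool step_arm, never from a script. Its argument "deltas" is a list that holds one entry, the list of rows, each a list of 4 numbers: the shift along the tool's x, y, z in m, then the turn about the tool's z in rad. In form: [[[x, y, z, turn], ...]]. A call has 1 to 8 rows; each row shifts and turns the commanded pose from where the row before left it, along the tool's axes as they then stand; what a row does not reach is not made up. A row lasts 1/8 s, in which the tool goes at most 62.5 mm and 10.7 degrees, less where a joint would pass 70% of its speed; a pose out of reach is approached as far as the arm can. A call with a gripper value outside its range is refused whole. "grip" is the finger opening in m, from 0 to 0.087, set as the call begins (left out, the last holds). The fingers move at their own pace and stop on an object; "squeeze" is the grip in N (left out, the last holds). Time passes only in rows, so rows that do not move let the fingers close. It gives the time, the measured TCP pose, the force, the opening and the grip force at its end, in the units of the state.
- bot.get_obs(): the state, without advancing time (a new reading comes with each control period).
- bot.read_camera(name): name is "side" or "top"; returns a dict with "frame" (384x512x3 uint8, red, green, blue), "depth" (384x512 float32, mm along the optical axis (not along the pixel's ray), 0 where there is no reading), "fx", "fy", "cx", "cy" (pixels), "position" and "orientation" of the camera in the world. Camera axes: x right, y down, z forward; pixel columns grow to the right and rows downward; lengths in mm; the calibration is good to about 2 mm. A picture is of the moment at which its call begins.
- bot.job_done(): hands the job in; it is judged then, once.
Trained networks look in a picture, given as the dict that the camera call returned (one of the last four; its "shot" number tells which), for a name from the list of things; names that differ only in an ending like _2 or _b are one class to them, and where a whole thing is asked for, a point or a joint stands for the part that bears it (a point fixed in the world has none). Each returns a list of dicts, best first, with "confidence" (0 to 1); they miss things now and then, are a little off and sometimes report something else, mostly with a low value. They report only what shows in the picture. A call takes as long as a camera call. They do not tell look-alikes from the thing itself.
- bot.cut_out(query, picture): "pixels" (384x512 bool, what is visible of it) and "extent" ([left, top, right, bottom] in pixels, round what is visible of it).
The state is a dict: "time_s": time; "joint_positions": joint angles; "qvel": joint speeds; "joint_efforts": joint torques, N m; "ee_pos": TCP position; "ee_rot": TCP orientation; "force": force on the tool from outside, world axes, zero at the start; "moment": the same for the moment, N m; "opening": finger opening in mm; "grip_force": force on a finger pad.
Only numpy, scipy, OpenCV 4.12 (cv2) and the standard library are available. Lean on these libraries where they do the work, as an engineer would, in place of code of your own. Each camera call takes 0.05 s, during which the arm holds its last target. There are 200 camera calls.

## Working session

There is one attempt and no reset: what is moved stays moved. The work goes in short steps, Python scripts to look and compute and a tool call to move; the robot and the scene stay as the last step left them, time stands still between calls to the robot, and variables do not carry over. Pictures are saved under pics/ and viewed, at most 10 in all, crops included, and the job is handed in when it is done.

Besides the shell and the picture viewer there is one more tool, called after "Request:" as name(argument=value, ...), one argument or row to a line, values as JSON. step_arm: Moves the arm, as the interface text tells. Its arguments: {"type":"object","properties":{"deltas":{"type":"array"},"grip":{"type":"number"},"squeeze":{"type":"number"}},"required":["deltas"]}

```bash
mkdir -p pics; cat > h.py <<'E'
import numpy as np, cv2
from scipy.spatial.transform import Rotation as R
from station import bot
def cloud(p):
    d=p["depth"]; v,u=np.mgrid[0:384,0:512]
    c=np.dstack([(u-p["cx"])/p["fx"]*d,(v-p["cy"])/p["fy"]*d,d])
    o=np.array(p["orientation"]); 
    M=R.from_rotvec(o).as_matrix() if o.size==3 else o
    return c@M.T+np.array(p["position"])
E
python3 - <<'E'
from h import *
print(bot.get_obs())
ims=[]
for n in ["top","side"]:
    p=bot.read_camera(n); W=cloud(p); im=p["frame"][:,:,::-1].copy()
    print(n,p["position"],p["orientation"],p["fx"])
    for q in ["blade_tool","case"]:
        for r in bot.cut_out(q,p)[:4]:
            m=r["pixels"]&(p["depth"]>0); P=W[m]
            print(q,r["confidence"],r["extent"],np.median(P,0).round(),np.percentile(P,2,0).round(),np.percentile(P,98,0).round(), p["frame"][m].mean(0).round())
    cv2.imwrite(f"pics/{n}.png",im)
    np.savez(f"{n}.npz",W=W,f=p["frame"],d=p["depth"])
E
```

```text
{'time_s': 0.0, 'joint_positions': array([ 1.06588964e+00,  2.21270559e-01,  1.52763846e+00, -4.56784795e-05,
        1.39469612e+00, -1.26094822e-01]), 'qvel': array([-0.00121396,  0.00052033, -0.00065193,  0.00160199, -0.002267  ,
       -0.00076612]), 'joint_efforts': array([ 5.24324496e-04, -4.94627523e+01, -3.87372530e+01,  6.99309795e-02,
        5.74810489e-02, -1.23197838e-04]), 'ee_pos': array([230.8387695 , 580.12043701, 221.3952662 ]), 'ee_rot': array([-5.91362675e-01, -3.08483885e+00,  3.02653357e-03]), 'force': array([-0.68325678,  0.4032459 ,  0.87918405]), 'moment': array([-0.01652962,  0.04907906, -0.06220268]), 'grip_force': 0.0, 'opening': 87.0996396960811}
top [ 360.56754187 -107.11055209 1172.9406216 ] [-2.15433801  2.12059711 -0.15075526] 372.8546384038667
blade_tool 0.71 [283.1, 252.5, 315.1, 295.9] [ 295. -231.   16.] [ 238. -274.    7.] [ 344. -178.   22.] [100.  60. 123.]
blade_tool 0.59 [378.1, 207.1, 379.4, 251.3] [ 429. -485.   16.] [ 365. -498.    2.] [ 502. -472.   22.] [176.  99.  55.]
blade_tool 0.4 [229.8, 125.1, 286.9, 167.8] [ 683. -108.   54.] [ 624. -176.   50.] [741. -40.  58.] [141. 142. 143.]
case 0.92 [236.0, 118.2, 287.0, 167.4] [ 686. -110.   54.] [ 624. -179.   48.] [748. -40.  58.] [136. 137. 138.]
side [ 486.71568186 -872.75038636 1021.83156584] [-2.44071171  0.08129156 -0.02775972] 488.8199940719431
blade_tool 0.96 [137.4, 252.2, 185.3, 285.6] [ 303. -240.   16.] [ 239. -279.    4.] [ 347. -176.   22.] [107.  60. 135.]
blade_tool 0.7 [180.6, 295.4, 247.8, 311.9] [ 407. -334.   15.] [ 351. -347.    0.] [ 491. -316.   21.] [125. 102.  83.]
blade_tool 0.66 [185.7, 363.1, 255.7, 374.9] [ 425. -489.   15.] [ 363. -497.    5.] [ 504. -474.   21.] [198. 103.  24.]
case 0.66 [290.3, 188.3, 339.4, 243.7] [ 684. -129.   54.] [ 625. -187.    6.] [748. -40.  58.] [142. 151. 146.]
```

View pics/top.png

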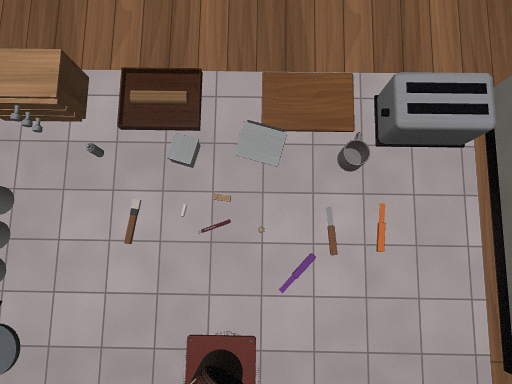

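View pics/side.png

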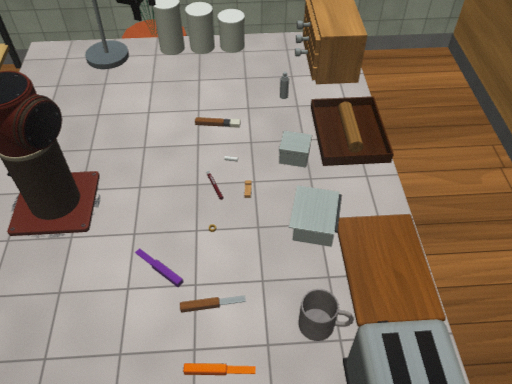

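The top view shows the wanted blade (brown handle, steel blade) at about pixel (332,230), the brush at (133,222), the case at (262,143) and the tin at (184,149). The orange and purple decoys are at (381,228) and (297,272). In the side view the blade is at (213,303) and the case at (316,215).

```bash
python3 - <<'E'
from h import *
o=bot.get_obs(); print(R.from_rotvec(o["ee_rot"]).as_matrix().round(3))
for n in ["top","side"]:
    z=np.load(n+".npz"); W=z["W"]; 
    T=W[(abs(W[...,0]-425)<110)&(abs(W[...,1]+340)<50)&(W[...,2]>5)&(W[...,2]<30)]
    print(n,"table z",np.median(W[(abs(W[...,0]-480)<30)&(abs(W[...,1]+250)<40)],0).round(1))
    H=T[T[:,2]>13]; B=T[(T[:,2]<13)]
    for nm,P in (("all",T),("handle",H),("blade",B)):
        r=cv2.minAreaRect(P[:,:2].astype(np.float32)); print(nm,len(P),np.round(r[0],1),np.round(r[1],1),round(r[2],1),P[:,2].mean().round(1),P.mean(0).round(1))
    C=W[(abs(W[...,0]-685)<90)&(abs(W[...,1]+110)<90)&(W[...,2]>46)&(W[...,2]<62)]
    r=cv2.minAreaRect(C[:,:2].astype(np.float32)); print("cover",len(C),np.round(r[0],1),np.round(r[1],1),round(r[2],2),np.median(C[:,2]).round(1), cv2.boxPoints(r).round(0).tolist())
E
```

```text
[[-0.929  0.37  -0.   ]
 [ 0.37   0.929 -0.001]
 [ 0.    -0.001 -1.   ]]
top table z [ 4.800e+02 -2.497e+02  4.000e-01]
all 343 [ 424.9 -342.4] [213.7  93.7] 0.1 14.1 [ 414.3 -332.7   14.1]
handle 201 [ 420.1 -331.3] [145.7  20.4] 4.9 17.9 [ 394.2 -333.1   17.9]
blade 142 [ 424.9 -342.4] [213.7  93.7] 0.1 8.9 [ 442.8 -332.     8.9]
cover 1662 [ 686.7 -108.7] [139.9 119.6] 74.9 54.2 [[611.0, -161.0], [726.0, -192.0], [763.0, -57.0], [647.0, -26.0]]
side table z [ 4.801e+02 -2.515e+02  4.000e-01]
all 593 [ 431.6 -344.1] [201.8  94. ] 8.2 14.2 [ 416.2 -334.1   14.2]
handle 344 [ 420.8 -331.7] [147.7  23.2] 6.0 17.6 [ 394.  -335.5   17.6]
blade 249 [ 431.6 -344.1] [201.8  94. ] 8.2 9.4 [ 447.  -332.2    9.4]
cover 2082 [ 688.2 -109.3] [146.6 118.8] 74.47 54.5 [[611.0, -164.0], [726.0, -196.0], [765.0, -55.0], [651.0, -23.0]]
```

```bash
python3 - <<'E'
from h import *
for n in ["top","side"]:
    z=np.load(n+".npz"); W=z["W"]; f=z["f"].astype(int)
    s=(W[...,0]>340)&(W[...,0]<510)&(abs(W[...,1]+333)<25)
    red=(f[...,0]-f[...,2])>25
    for nm,m in (("handle",s&red&(W[...,2]>14)),("blade",s&~red&(W[...,2]>5)&(W[...,2]<14)&(W[...,0]>445))):
        P=W[m][:,:2].astype(np.float32); r=cv2.minAreaRect(P); v=cv2.fitLine(P,cv2.DIST_HUBER,0,.01,.01).ravel()
        print(n,nm,len(P),np.round(r[0],1),np.round(r[1],1),round(r[2],1),"line",np.degrees(np.arctan2(v[1],v[0])).round(1),v[2:].round(1),P.min(0),P.max(0))
E
```

```text
top handle 180 [ 390.6 -334. ] [86.4 20.2] 4.5 line 5.4 [ 390.6 -333.8] [ 347.8453  -345.29703] [ 433.2517  -321.38705]
top blade 83 [ 470.1 -329.8] [49.5 29.8] 12.0 line 3.8 [ 469.5 -327.5] [ 445.81122 -348.6953 ] [ 496.09897 -314.3404 ]
side handle 312 [ 391.1 -335.2] [87.5 22. ] 4.1 line 4.7 [ 390.7 -335.8] [ 347.66562 -348.5899 ] [ 434.27142 -321.04495]
side blade 155 [ 477.5 -333.6] [64.6 41.1] 4.2 line 7.8 [ 470.1 -327.7] [ 445.0169 -354.489 ] [ 508.16843 -310.7197 ]
```

Request:
step_arm(
  deltas=[
    [[0.003, -0.058, 0, 0], [0.003, -0.058, 0, 0], [-0.02, -0.05, 0, 0], [-0.025, -0.045, 0, 0], [-0.025, -0.045, 0, 0], [-0.025, -0.045, 0, 0], [-0.02, -0.05, 0, 0], [-0.02, -0.05, 0, 0]],
  ],
  grip=0.05,
)

```text
time_s: 1.3
ee_pos: [202.4, 159.1, 222.6]
ee_rot: [0.589, 3.085, 0.0]
force: [1.8, -1.6, 1.4]
opening: 50.0
grip_force: 0.0
```

Request:
step_arm(
  deltas=[
    [[-0.056, -0.013, 0, 0], [-0.056, -0.013, 0, 0], [-0.056, -0.013, 0, 0], [-0.056, -0.013, 0, 0], [-0.0225, -0.0465, 0, 0], [-0.0225, -0.0465, 0, 0], [-0.0225, -0.0465, 0, 0], [-0.0225, -0.0465, 0, 0]],
  ],
)

```text
time_s: 2.3
ee_pos: [406.3, -178.6, 222.7]
ee_rot: [0.592, 3.085, -0.0]
force: [1.4, -0.2, -0.0]
opening: 49.7
grip_force: 0.0
```

Request:
step_arm(
  deltas=[
    [[-0.0228, -0.046, 0, 0], [-0.0228, -0.046, 0, 0], [-0.0227, -0.046, 0, 0], [0, 0, 0.03, -0.155], [0, 0, 0.03, -0.155], [0, 0, 0.03, -0.155], [0, 0, 0.03, 0], [0, 0, 0, 0]],
  ],
)

```text
time_s: 3.3
ee_pos: [417.2, -328.6, 100.0]
ee_rot: [0.135, -3.135, -0.007]
force: [-0.2, 0.4, 0.5]
opening: 50.1
grip_force: 0.0
```

```bash
cat >> h.py <<'E'
def rel(target,heading,o=None):
    """tool-axes shift to world target, turn to heading (deg, of tool x)"""
    o=o or bot.get_obs(); M=R.from_rotvec(o["ee_rot"]).as_matrix()
    h=np.degrees(np.arctan2(M[1,0],M[0,0]))
    t=-np.radians((heading-h+180)%360-180)
    print("pos",o["ee_pos"].round(1),"head",h.round(2),"shift",(M.T@(np.array(target)-o["ee_pos"])).round(1),"turn",t.round(3),"j",o["joint_positions"].round(2))
E
python3 -c "
from h import *
rel([418.6,-332.1,3],184.9)"
```

```text
pos [ 417.2 -328.6  100. ] head -175.08 shift [-1.4 -4.  97. ] turn 0.0 j [-0.82  0.13  1.88  0.    1.14 -2.47]
```

Request:
step_arm(
  deltas=[
    [[-0.0015, -0.004, 0.03, 0], [0, 0, 0.03, 0], [0, 0, 0.022, 0], [0, 0, 0.01, 0], [0, 0, 0.005, 0], [0, 0, 0, 0]],
  ],
)

```text
time_s: 4.05
ee_pos: [421.2, -334.6, 6.4]
ee_rot: [-0.135, 3.138, -0.001]
force: [-0.5, 1.1, -0.2]
opening: 50.2
grip_force: 0.0
```

```bash
python3 -c "
from h import *
rel([418.6,-332.1,3],184.9)
p=bot.read_camera('side'); cv2.imwrite('pics/a.png',cv2.resize(p['frame'][240:360,120:300,::-1],None,fx=4,fy=4))"
```

```text
pos [ 421.2 -334.6    6.4] head -175.06 shift [2.3 2.8 3.3] turn 0.001 j [-0.82  0.28  1.9  -0.    0.96 -2.48]
```

View pics/a.png

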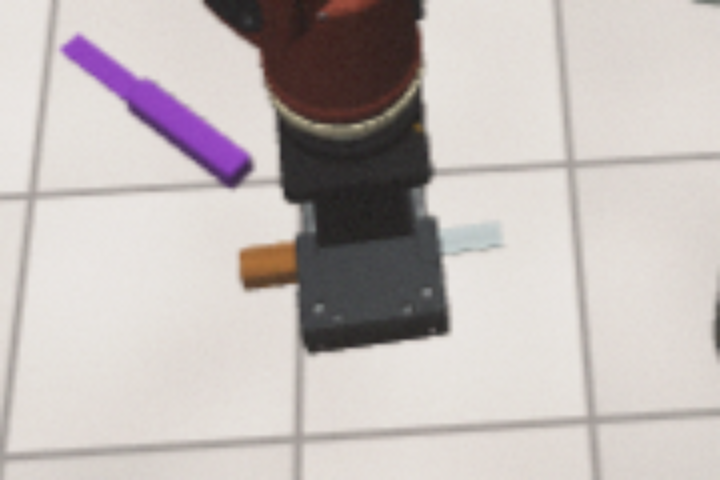

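The gripper straddles the handle, with the wooden end at about crop pixel (265,265) and the steel at (470,237). I'll centre it and close.

Request:
step_arm(
  deltas=[
    [[0.002, 0.0025, 0.0035, 0], [0, 0, 0, 0]],
  ],
)

```text
time_s: 4.35
ee_pos: [418.2, -331.5, 2.0]
ee_rot: [0.135, -3.138, -0.0]
force: [-0.6, -0.5, 0.1]
opening: 50.1
grip_force: 0.0
```

Request:
step_arm(
  deltas=[
    [[0, 0, 0, 0], [0, 0, 0, 0], [0, 0, 0, 0], [0, 0, 0, 0], [0, 0, 0, 0], [0, 0, 0, 0]],
  ],
  grip=0.0,
  squeeze=55,
)

```text
time_s: 5.1
ee_pos: [418.5, -331.9, 2.1]
ee_rot: [-0.135, 3.139, -0.0]
force: [0.8, 0.8, 0.4]
opening: 19.4
grip_force: 55.0
```

Request:
step_arm(
  deltas=[
    [[0, 0, -0.03, 0], [0, 0, -0.05, 0], [-0.022, 0.0425, 0, 0], [-0.022, 0.0425, 0, 0], [-0.022, 0.0425, 0, 0], [-0.022, 0.0425, 0, 0], [-0.022, 0.0425, 0, 0], [-0.022, 0.0425, 0, 0]],
  ],
)

```text
time_s: 6.1
ee_pos: [528.4, -64.9, 82.1]
ee_rot: [-0.135, 3.138, -0.0]
force: [0.5, -1.2, -0.4]
opening: 20.0
grip_force: 55.0
```

Request:
step_arm(
  deltas=[
    [[0, 0, 0, 0.12], [0, 0, 0, 0.12], [0, 0, 0, 0.11], [0, 0, 0, 0], [0, 0, 0, 0]],
  ],
)

```text
time_s: 6.72
ee_pos: [528.0, -66.5, 82.0]
ee_rot: [-0.41, -3.115, 0.0]
force: [0.5, 0.8, 0.1]
opening: 19.5
grip_force: 55.0
```

```bash
python3 - <<'E'
from h import *
rel([528.8,-66.5,36],164.9)
o=bot.get_obs(); e=o["ee_pos"]; M=R.from_rotvec(o["ee_rot"]).as_matrix(); f=-M[:,0]; s=M[:,1]
ims=[]
for n in ["top","side"]:
    p=bot.read_camera(n); W=cloud(p); d=W-e; a=d@f; b=d@s; z=d[...,2]
    m=(a>22)&(a<120)&(abs(b)<20)&(abs(z-7)<25)&(p["depth"]>0)
    P=np.c_[a[m],b[m],z[m]]; print(n,len(P))
    for lo in range(20,110,10):
        q=P[(P[:,0]>=lo)&(P[:,0]<lo+10)]
        if len(q): print(lo,len(q),np.median(q,0).round(1))
    if len(P): print("max a",np.sort(P[:,0])[-5:].round(1))
    cv2.imwrite(f"pics/b_{n}.png",cv2.resize(p["frame"][:,:,::-1][(90 if n=="top" else 150):(260 if n=="top" else 320),150:400],None,fx=3,fy=3))
E
```

```text
pos [528.  -66.5  82. ] head 165.0 shift [-0.8  0.2 46. ] turn 0.002 j [-0.27  0.15  1.89 -0.    1.1  -1.58]
top 0
side 119
20 15 [27.1 -1.   8.5]
30 20 [34.5 -1.   7.6]
40 23 [45.1  0.6  8.7]
50 20 [55.1 -1.7  8.9]
60 22 [64.4 -1.   8.3]
70 19 [74.2  0.3  7.9]
max a [76.8 77.4 77.8 78.2 78.4]
```

View pics/b_side.png

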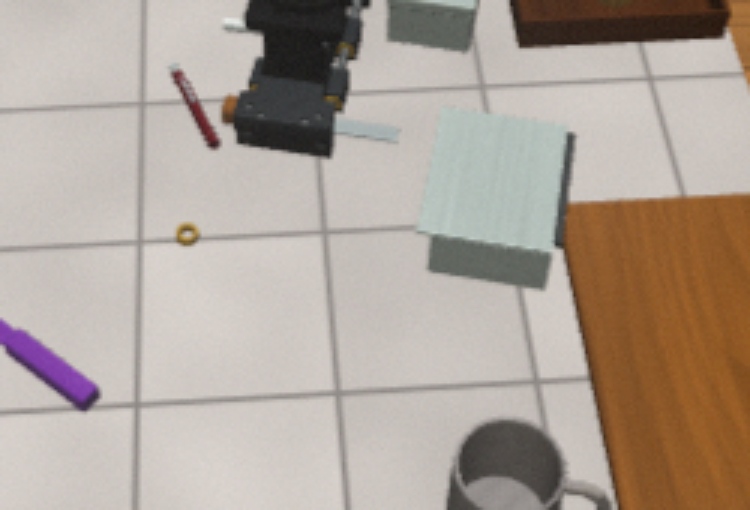

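The side view shows the blade at crop pixels (335–398,130), level and pointing at the case front edge (425,175). The tip measures 77.5 mm ahead of the TCP.

Request:
step_arm(
  deltas=[
    [[0, 0, 0.025, 0], [0, 0, 0.021, 0], [0, 0, 0, 0], [-0.01, 0, 0, 0], [-0.015, 0, 0, 0], [-0.01, 0, 0, 0], [0, 0, 0, 0]],
  ],
)

```text
time_s: 7.7
ee_pos: [563.2, -76.0, 36.9]
ee_rot: [0.413, 3.112, -0.0]
force: [0.2, -0.4, 0.4]
opening: 19.3
grip_force: 55.0
```

```bash
python3 - <<'E'
from h import *
d=np.array([.9655,-.2605]); t=np.array([690,-110])-(30+77.5)*d
rel([*t,36],164.9); print(bot.get_obs()["force"])
E
```

```text
pos [563.2 -76.   36.9] head 164.88 shift [-23.7   0.2   1. ] turn -0.0 j [-0.27  0.29  1.82  0.    1.03 -1.58]
[ 0.23727077 -0.39292256  0.37139026]
```

Request:
step_arm(
  deltas=[
    [[-0.008, 0, 0, 0], [-0.008, 0, 0, 0], [-0.008, 0, 0, 0], [0, 0, 0, 0]],
  ],
)

```text
time_s: 8.2
ee_pos: [585.6, -82.1, 36.1]
ee_rot: [0.413, 3.114, -0.0]
force: [0.6, -0.1, 0.0]
opening: 19.6
grip_force: 55.0
```

```bash
python3 - <<'E'
from h import *
s=80
for th in np.radians(np.arange(0,76,5)):
    # tip pos (top of blade) relative to start: x=-30, z=44.5 ; underside plane 2mm below hinge axis
    x=50-s*np.cos(th)+2*np.sin(th); z=52+s*np.sin(th)-2*np.cos(th)
    print(round(np.degrees(th)),"fwd",round(x+30,1),"up",round(z-44.5,1))
print(bot.get_obs()["ee_pos"],bot.get_obs()["force"])
E
```

```text
0 fwd 0.0 up 5.5
5 fwd 0.5 up 12.5
10 fwd 1.6 up 19.4
15 fwd 3.2 up 26.3
20 fwd 5.5 up 33.0
25 fwd 8.3 up 39.5
30 fwd 11.7 up 45.8
35 fwd 15.6 up 51.7
40 fwd 20.0 up 57.4
45 fwd 24.8 up 62.7
50 fwd 30.1 up 67.5
55 fwd 35.8 up 71.9
60 fwd 41.7 up 75.8
65 fwd 48.0 up 79.2
70 fwd 54.5 up 82.0
75 fwd 61.2 up 84.3
[585.62226572 -82.0538909   36.08981122] [ 0.61283282 -0.05468472  0.04440931]
```

Request:
step_arm(
  deltas=[
    [[0, 0, -0.005, 0], [0, 0, -0.007, 0], [-0.001, 0, -0.007, 0], [-0.002, 0, -0.007, 0], [-0.002, 0, -0.007, 0], [0, 0, 0, 0]],
  ],
)

```text
time_s: 8.95
ee_pos: [590.8, -83.4, 70.2]
ee_rot: [0.413, 3.112, -0.001]
force: [0.5, 0.3, 0.0]
opening: 19.4
grip_force: 55.0
```

```bash
cat >> h.py <<'E'
def cover():
    o=bot.get_obs(); M=R.from_rotvec(o["ee_rot"]).as_matrix(); print("ee",o["ee_pos"].round(1),"F",o["force"].round(1),"mom",o["moment"].round(2))
    d=np.array([.9655,-.2605]); n=np.array([.2605,.9655])
    for c in ("top","side"):
        p=bot.read_camera(c); W=cloud(p); r=W[...,:2]-[690,-110]; x=r@d; y=r@n; z=W[...,2]
        m=(abs(y)<66)&(abs(y-0)>12)&(x>-70)&(x<52)&(z>57)&(z<175)&(p["depth"]>0)&((y<-15)|(z<150))
        P=np.c_[x,z][0:0] if 0 else np.c_[x[m],z[m]].astype(np.float32)
        if len(P)>30:
            v=cv2.fitLine(P,cv2.DIST_HUBER,0,.01,.01).ravel(); print(c,len(P),"cover deg",np.degrees(np.arctan(-v[1]/v[0])).round(1),v[2:].round(0),"front-most",P[P[:,1].argmax()])
    return p
E
python3 - <<'E'
from h import *
p=cover(); cv2.imwrite("pics/c.png",cv2.resize(p["frame"][130:300,180:430,::-1],None,fx=3,fy=3))
E
```

```text
ee [590.8 -83.4  70.2] F [0.5 0.3 0. ] mom [ 0.04  0.01 -0.04]
top 103 cover deg 20.6 [-6. 76.] front-most [-49.280872  95.5332  ]
side 1364 cover deg 21.0 [-5. 76.] front-most [-67.158554 166.65361 ]
```

View pics/c.png

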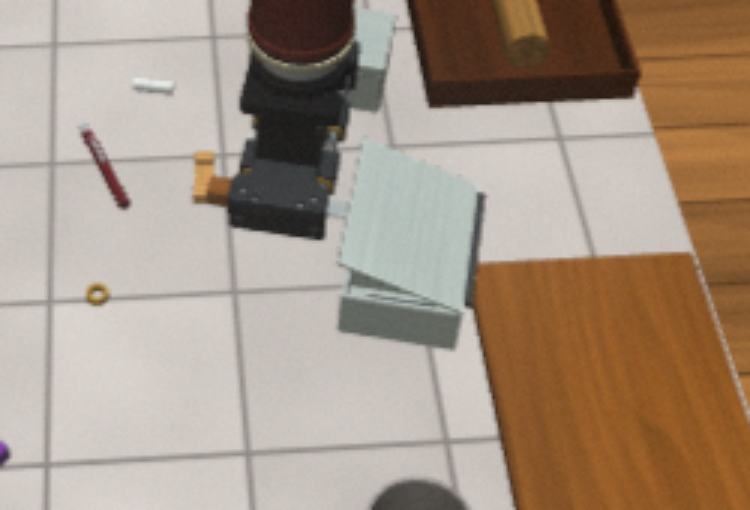

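The cover has risen to about 21°, with the blade visible at (338,208) under its front edge (350,260). That matches the model, so I'll follow the arc.

Request:
step_arm(
  deltas=[
    [[-0.003, 0, -0.0055, 0], [-0.0035, 0, -0.0065, 0], [-0.004, 0, -0.006, 0], [-0.0045, 0, -0.0055, 0], [-0.005, 0, -0.0055, 0], [-0.005, 0, -0.005, 0], [0, 0, 0, 0]],
  ],
)

```text
time_s: 9.93
ee_pos: [615.0, -90.0, 103.8]
ee_rot: [0.413, 3.112, -0.0]
force: [0.3, 0.9, -1.6]
opening: 19.6
grip_force: 55.0
```

```bash
python3 - <<'E'
from h import *
p=cover()
E
```

```text
ee [615.  -90.  103.8] F [ 0.3  0.9 -1.6] mom [ 0.01 -0.06  0.06]
top 56 cover deg 52.0 [17. 97.] front-most [-19.85671 144.5452 ]
side 936 cover deg 51.9 [ 15. 101.] front-most [-18.07664 144.01573]
```

Request:
step_arm(
  deltas=[
    [[-0.0055, 0, -0.004, 0], [-0.006, 0, -0.004, 0], [-0.006, 0, -0.0035, 0], [0, 0, 0, 0], [0.015, 0, 0.004, 0], [0.04, 0, 0, 0], [0.055, 0, 0, 0], [0, 0, 0, 0]],
  ],
)

```text
time_s: 11.02
ee_pos: [519.6, -63.8, 108.3]
ee_rot: [-0.412, -3.108, -0.001]
force: [0.3, 0.6, -0.8]
opening: 19.8
grip_force: 55.0
```

```bash
python3 - <<'E'
from h import *
p=cover(); rel([400,-200,60],164.9); cv2.imwrite("pics/d.png",cv2.resize(p["frame"][130:300,150:400,::-1],None,fx=3,fy=3))
E
```

```text
ee [519.6 -63.8 108.3] F [ 0.3  0.6 -0.8] mom [-0.02 -0.08  0.  ]
top 140 cover deg 67.0 [ 28. 109.] front-most [  6.916981 158.49124 ]
side 545 cover deg 67.1 [ 29. 108.] front-most [  7.217538 158.99393 ]
pos [525.1 -65.6 111.2] head 164.89 shift [  85.9 -162.3   51. ] turn -0.0 j [-0.27  0.1   1.88 -0.    1.16 -1.58]
```

View pics/d.png

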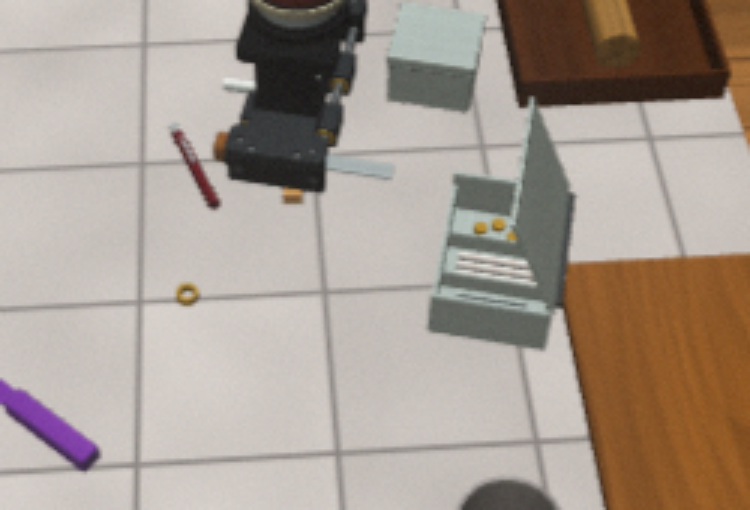

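The case is open at about 67°, its cover standing at (545,190), and the blade at (360,167) is clear of it. Next I'll move to a free patch of table and lower the tool.

Request:
step_arm(
  deltas=[
    [[0.0045, -0.045, 0, 0], [0.0045, -0.045, 0, 0], [0.0045, -0.045, 0, 0], [0.0045, -0.045, 0, 0], [0, 0, 0.045, 0], [0, 0, 0.035, 0], [0, 0, 0.015, 0], [0, 0, 0, 0]],
  ],
)

```text
time_s: 12.12
ee_pos: [460.7, -234.8, 15.1]
ee_rot: [-0.413, -3.114, -0.001]
force: [0.4, -0.6, 0.6]
opening: 19.5
grip_force: 55.0
```

```bash
python3 - <<'E'
from h import *
rel([460,-235,2],164.9)
o=bot.get_obs(); e=o["ee_pos"]; M=R.from_rotvec(o["ee_rot"]).as_matrix(); f=-M[:,0]; s=M[:,1]
p=bot.read_camera("side"); W=cloud(p); d=W-e; a=d@f; b=d@s; z=W[...,2]
m=(a>-100)&(a<100)&(abs(b)<14)&(z>5)&(z<40)
for lo in range(-90,90,15):
    q=m&(a>=lo)&(a<lo+15)
    if q.any(): print(lo,q.sum(),np.median(z[q]).round(1))
E
```

```text
pos [ 460.7 -234.8   15.1] head 164.89 shift [ 0.7 -0.4 13.1] turn -0.0 j [-0.62  0.22  1.95 -0.    0.97 -1.93]
-75 40 30.6
-60 16 31.5
0 1 32.4
15 14 22.2
30 37 22.4
45 38 23.1
60 40 23.1
75 9 24.6
```

Level, with its underside about 13 mm up. Lower, release, retreat.

Request:
step_arm(
  deltas=[
    [[0, 0, 0.007, 0], [0, 0, 0.004, 0], [0, 0, 0.0015, 0], [0, 0, 0, 0], [0, 0, 0, 0]],
  ],
)

```text
time_s: 12.8
ee_pos: [460.5, -234.7, 3.2]
ee_rot: [0.413, 3.114, -0.0]
force: [0.5, 0.2, -0.5]
opening: 19.4
grip_force: 55.0
```

Request:
step_arm(
  deltas=[
    [[0, 0, 0, 0], [0, 0, 0, 0], [0, 0, 0, 0], [0, 0, 0, 0]],
  ],
  grip=0.05,
)

```text
time_s: 13.3
ee_pos: [460.4, -234.6, 3.1]
ee_rot: [0.413, 3.114, -0.0]
force: [-0.2, 0.2, 0.1]
opening: 47.4
grip_force: 0.0
```

Request:
step_arm(
  deltas=[
    [[0, 0, -0.01, 0], [0, 0, -0.03, 0], [0, 0, -0.05, 0], [0, 0, -0.05, 0], [0.05, 0, -0.02, 0], [0.05, 0, 0, 0], [0, 0, 0, 0]],
  ],
)

```text
time_s: 14.18
ee_pos: [361.4, -207.3, 163.2]
ee_rot: [-0.415, -3.114, 0.0]
force: [1.0, -1.4, -0.0]
opening: 50.3
grip_force: 0.0
```

```bash
python3 - <<'E'
from h import *
p=cover(); cv2.imwrite("pics/e.png",cv2.resize(p["frame"][130:330,120:400,::-1],None,fx=2.5,fy=2.5))
W=cloud(p)
for r in bot.cut_out("blade_tool",p)[:4]:
    q=W[r["pixels"]]; print(r["confidence"],np.median(q,0).round(),np.percentile(q,[5,95],0).round())
E
```

```text
ee [ 361.4 -207.3  163.2] F [ 1.  -1.4 -0. ] mom [-0.02 -0.02  0.03]
top 137 cover deg 67.2 [ 28. 109.] front-most [  5.5050416 160.40787  ]
side 545 cover deg 67.0 [ 29. 109.] front-most [  9.093256 157.94872 ]
0.97 [ 425. -489.   16.] [[ 368. -497.    7.]
 [ 498. -478.   21.]]
0.65 [ 305. -242.   16.] [[ 245. -278.    7.]
 [ 345. -184.   21.]]
0.57 [ 452. -236.   15.] [[ 399. -255.    6.]
 [ 526. -217.   21.]]
0.57 [ 695. -123.   34.] [[ 641. -185.    4.]
 [ 738.  -40.  148.]]
```

View pics/e.png

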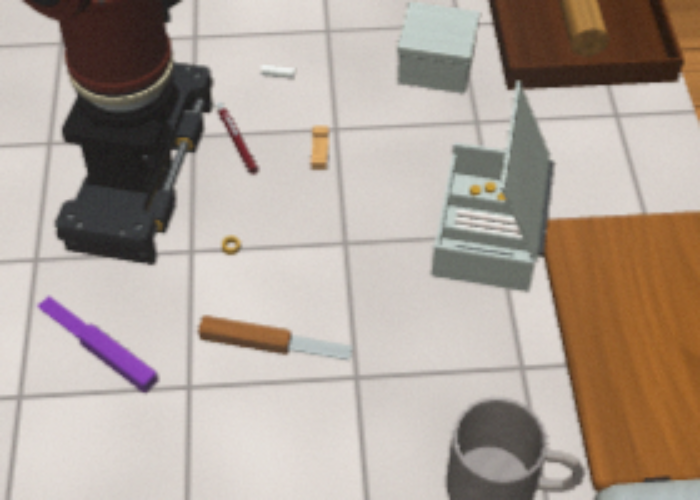

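The blade tool lies flat at (275,337), away from the case, and the cover still stands at 67° at (525,180). Handing in.

```bash
python3 -c "
from station import bot
print(bot.job_done())"
```

```text
the job is handed in; nothing more can be done
None
```

I levered the cover open to about 67° and it stays there by itself; the blade tool lies flat on the table, released and clear of the case. The job is handed in at about 14 s, but the hand-in returned no verdict.

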